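# Show the uncapped objective to the inspection camera

### The job

One of the three microscope objectives in the tray has lost its dust cap: take that one out and show its bare front lens to the inspection camera on the stand, which has to see it for dust. Finish while holding it still in the air, without putting it down or letting go, with the front lens facing squarely into the camera, centred on the camera's line of sight and 60 mm from the camera's front face. Leave the two capped objectives, all the caps, the camera's setting and the other things on the bench as they are.

Things in the scene. Friction and masses are not known exactly. Their poses are not given: they have to be found in the camera images.
- objective_1_center (a point): One of three like microscope objectives lying level in the tray, in any order: round metal barrel 64 mm long, 130 to 250 g. Point: on its axis, half-way along, 42 mm above the bench as it lies. x axis: from the mounting thread to the front lens; roll means nothing. The straight part, 30 mm across, for the grip, runs from 27 mm behind this point to 12 mm ahead; thread behind it, nose ahead.
- objective_1_lens (a point): Centre of that objective's front lens, on the end face of its nose (20 mm across, 16 mm long), 32 mm ahead of its middle point; same axes.
- objective_2_center (a point): One of three like microscope objectives lying level in the tray, in any order: round metal barrel 64 mm long, 130 to 250 g. Point: on its axis, half-way along, 42 mm above the bench as it lies. x axis: from the mounting thread to the front lens; roll means nothing. The straight part, 30 mm across, for the grip, runs from 27 mm behind this point to 12 mm ahead; thread behind it, nose ahead.
- objective_2_lens (a point): Centre of that objective's front lens, on the end face of its nose (20 mm across, 16 mm long), 32 mm ahead of its middle point; same axes.
- objective_3_center (a point): One of three like microscope objectives lying level in the tray, in any order: round metal barrel 64 mm long, 130 to 250 g. Point: on its axis, half-way along, 42 mm above the bench as it lies. x axis: from the mounting thread to the front lens; roll means nothing. The straight part, 30 mm across, for the grip, runs from 27 mm behind this point to 12 mm ahead; thread behind it, nose ahead.
- objective_3_lens (a point): Centre of that objective's front lens, on the end face of its nose (20 mm across, 16 mm long), 32 mm ahead of its middle point; same axes.
- cap_1_center (a point): Middle of one of three like black dust caps, a cup 26 mm across and 16 mm deep. A cap that is on sits over a nose, its middle within 8 mm of that objective's front lens; the one that has come off lies on the tray's floor, some 45 mm in front of the bare nose.
- cap_2_center (a point): Middle of one of three like black dust caps, a cup 26 mm across and 16 mm deep. A cap that is on sits over a nose, its middle within 8 mm of that objective's front lens; the one that has come off lies on the tray's floor, some 45 mm in front of the bare nose.
- cap_3_center (a point): Middle of one of three like black dust caps, a cup 26 mm across and 16 mm deep. A cap that is on sits over a nose, its middle within 8 mm of that objective's front lens; the one that has come off lies on the tray's floor, some 45 mm in front of the bare nose.
- tray: Grey plastic tray, 160 by 270 mm (x by y), fixed to the bench, floor 4 mm, rim 14 mm high. Origin: centre of the underside. x axis: the way all noses point. The barrels' middles lie at x = -30 mm, y = -80, 0 and 80 mm, each barrel on two notched ribs 23 mm wide, its sides free for fingers.
- inspection_camera: Stand of the inspection camera, fixed to the bench: base plate 140 by 120 mm, 12 mm thick, upright post 326 mm high, 16 mm thick. Origin: foot of the post; the camera looks to its -x side. The carriage's height and the head's tilt differ each time, are stiff, and stay as found.
- camera_lens (a point): Centre of the front face of the camera's head (cylinder 36 mm across, 94 mm long, front ring 41 mm across), about 110 mm in front of the post, 0.16 to 0.27 m above the bench. x axis: from the front face back into the head: the camera looks along -x, 7 to 32 degrees downward. y axis level, z axis upward.
- oil_bottle_center (a point): Middle of a bystander: small amber bottle with a black cap, 30 mm across, 70 mm high, standing.
- slide_box_center (a point): Middle of a bystander: blue slide box 100 mm by 85 mm, 33 mm high.
- eyepiece_center (a point): Middle of a bystander: black microscope eyepiece standing on its tube, 34 mm across, 46 mm high.

How it is judged (in metres and radians):
At the end, for the whole second after the job is handed in: The fingers hold the capless objective still, clear of tray and camera, over 90 mm above the bench; its front lens 48 to 72 mm before the camera's front face, within 10 mm of the line of sight sideways and up or down, and facing the camera within 0.2 rad; the rest left as found (((distance between objective_1_lens and cap_1_center above 0.03 m and distance between objective_1_lens and cap_2_center above 0.03 m and distance between objective_1_lens and cap_3_center above 0.03 m and x of objective_1_lens in the frame of camera_lens between -0.072 and -0.048 m and y of objective_1_lens in the frame of camera_lens between -0.01 and 0.01 m and z of objective_1_lens in the frame of camera_lens between -0.01 and 0.01 m and angle between the x axis of objective_1_center and the x axis of camera_lens, either way round below 0.2 rad and x of objective_1_center in the frame of camera_lens below -0.075 m and height (world z) of objective_1_center above 0.09 m and contact force between objective_1 and the fingers above 2 N and contact force between objective_1 and inspection_camera below 0.3 N and contact force between objective_1 and tray below 0.3 N and linear speed of objective_1 below 0.02 m/s and angular speed of objective_1 below 0.2 rad/s) or (distance between objective_2_lens and cap_1_center above 0.03 m and distance between objective_2_lens and cap_2_center above 0.03 m and distance between objective_2_lens and cap_3_center above 0.03 m and x of objective_2_lens in the frame of camera_lens between -0.072 and -0.048 m and y of objective_2_lens in the frame of camera_lens between -0.01 and 0.01 m and z of objective_2_lens in the frame of camera_lens between -0.01 and 0.01 m and angle between the x axis of objective_2_center and the x axis of camera_lens, either way round below 0.2 rad and x of objective_2_center in the frame of camera_lens below -0.075 m and height (world z) of objective_2_center above 0.09 m and contact force between objective_2 and the fingers above 2 N and contact force between objective_2 and inspection_camera below 0.3 N and contact force between objective_2 and tray below 0.3 N and linear speed of objective_2 below 0.02 m/s and angular speed of objective_2 below 0.2 rad/s) or (distance between objective_3_lens and cap_1_center above 0.03 m and distance between objective_3_lens and cap_2_center above 0.03 m and distance between objective_3_lens and cap_3_center above 0.03 m and x of objective_3_lens in the frame of camera_lens between -0.072 and -0.048 m and y of objective_3_lens in the frame of camera_lens between -0.01 and 0.01 m and z of objective_3_lens in the frame of camera_lens between -0.01 and 0.01 m and angle between the x axis of objective_3_center and the x axis of camera_lens, either way round below 0.2 rad and x of objective_3_center in the frame of camera_lens below -0.075 m and height (world z) of objective_3_center above 0.09 m and contact force between objective_3 and the fingers above 2 N and contact force between objective_3 and inspection_camera below 0.3 N and contact force between objective_3 and tray below 0.3 N and linear speed of objective_3 below 0.02 m/s and angular speed of objective_3 below 0.2 rad/s))); the arm keeps its last pose, push and grip.
It fails at once if a dust cap was moved more than 15 mm (distance of any of cap_1_center, cap_2_center, cap_3_center from where it was at the start of the episode above 0.015 m).
It fails at once if a capped objective was moved more than 15 mm ((distance of objective_1_center from where it was at the start of the episode above 0.015 m and (distance between objective_1_lens and cap_1_center below 0.02 m or distance between objective_1_lens and cap_2_center below 0.02 m or distance between objective_1_lens and cap_3_center below 0.02 m)) or (distance of objective_2_center from where it was at the start of the episode above 0.015 m and (distance between objective_2_lens and cap_1_center below 0.02 m or distance between objective_2_lens and cap_2_center below 0.02 m or distance between objective_2_lens and cap_3_center below 0.02 m)) or (distance of objective_3_center from where it was at the start of the episode above 0.015 m and (distance between objective_3_lens and cap_1_center below 0.02 m or distance between objective_3_lens and cap_2_center below 0.02 m or distance between objective_3_lens and cap_3_center below 0.02 m))).
It fails at once if the inspection camera was pushed out of its setting by more than 8 mm (distance of camera_lens from where it was at the start of the episode above 0.008 m).
It fails at once if a bystander (bottle, slide box or eyepiece) was moved more than 20 mm (distance of any of oil_bottle_center, slide_box_center, eyepiece_center from where it was at the start of the episode above 0.02 m).
It also fails if it takes over 32 s, if anything falls off the work surface, if the arm or the gripper's body presses on something with over 40 N, if the wrist force passes 120 N, or if a joint passes its speed limit or range.

### The arm

A 6-joint arm with a two-finger parallel gripper is mounted at the origin on the work surface. World frame = base frame: x ahead of the robot, y to its left, z up, the work surface at z = 0. Lengths are in mm, angles in rad, forces in N, time in s.
With the tool pointing down it reaches from about 300 to 825 mm from the base axis. Payload 5.4 kg.
Tool frame: the origin (TCP) lies at the very end of the fingers, on their centre line; the grasp point (between the pads) lies 19 mm behind it (tcp_to_grasp is the distance from the TCP to the grasp point, in mm); z points along the fingers, y is the direction in which the jaws open and shut (so a half turn about z gives the same grasp; the last joint's range is limited). The gripper opens to 92 mm and grips with 3 to 60 N. Pads are 20 mm wide; open, the fingers measure 128 mm over their backs; the gripper's body (75 mm by 189 mm) begins 69 mm behind the grasp point.
Start: joints at [0.915, 0.158, 1.597, -0, 1.386, -0.21], TCP at [247.935, 518.781, 214.601] pointing down, gripper open.
Joint ranges: [-2.91, 2.91], [-0.94, 2.29], [0.18, 2.7], [-1.29, 4.43], [0.17, 2.64], [-3, 3]. Speed limits (rad/s): [2.57, 2.57, 3.14, 3.14, 3.14, 3.14].

### API

Orientations are given as a unit quaternion [w, x, y, z].
In Python, from cell import * gives the robot as it stands.
- The arm moves only by the tool play_rows, never from a script. Its argument "deltas" is text: rows parted by semicolons, each of 7 numbers parted by spaces: the gripper command: -1 is shut, 1 is fully open, values between are in proportion, then the shift along the tool's x, y, z in cm, then the turn, a rotation vector about the tool's x, y, z in degrees. In form: hand tx ty tz rx ry rz; .... A call has 1 to 8 rows; each row is the pose to reach, as a shift and turn from the pose commanded when the call began, along the tool's axes at that moment; what a row does not reach only later rows make up. A row lasts 1/8 s, in which the tool goes at most 62.5 mm and 10.7 degrees, less where a joint would pass 70% of its speed; a pose out of reach is approached as far as the arm can. A call with a gripper value outside its range is refused whole. The fingers move at their own pace and stop on an object; "grip_force" is the grip in N (left out, the last holds). Time passes only in rows, so rows that repeat a pose let the fingers close. It gives the time, the measured TCP pose, the force and the opening at its end, in the units of the state.
- get_state(): the state, without advancing time (a new reading comes with each control period).
- grab_frame(name): name is "side" or "top"; returns the picture (384x512x3 uint8, red, green, blue); there is no depth.
- camera_info(name): a dict with "camera_matrix" (3x3 intrinsics, pixels), "eye" and "orientation" of the camera in the world. Camera axes: x right, y down, z forward; pixel columns grow to the right and rows downward; lengths in mm; the calibration is good to about 2 mm. A picture is of the moment at which its call begins. camera_info takes no time and is no camera call.
- close_job(): hands the job in, once; it reports no verdict.
The state is a dict: "t": time; "joints": joint angles; "qvel": joint speeds; "effort": joint torques, N m; "eef_pos": TCP position; "tool_rot": TCP orientation; "force": force on the tool from outside, world axes, zero at the start; "ft_torque": the same for the moment, N m; "grip_width": opening from 0.0 (shut) to 1.0 (fully open).
Only numpy, scipy, OpenCV 4.12 (cv2) and the standard library are available. Lean on these libraries where they do the work, as an engineer would, in place of code of your own. Each camera call takes 0.05 s, during which the arm holds its last target. There are 200 camera calls.

## Working session

There is one attempt and no reset: what is moved stays moved. The work goes in short steps, Python scripts to look and compute and a tool call to move; the robot and the scene stay as the last step left them, time stands still between calls to the robot, and variables do not carry over. Pictures are saved under pics/ and viewed, on a budget of 10 in all, crops included, one or two more only if the job needs it, and the job is handed in when it is done.

Besides the shell and the picture viewer there is one more tool, called in YAML: its name, and indented under it one key for each argument. play_rows: Moves the arm, as the interface text tells. Its arguments: {"type":"object","properties":{"deltas":{"type":"string"},"grip_force":{"type":"number"}},"required":["deltas"]}

```bash
mkdir -p pics
cat > h.py <<'E'
from cell import *
import numpy as np, cv2
from scipy.spatial.transform import Rotation as R
def Q(q): return R.from_quat([q[1],q[2],q[3],q[0]])
def snap(n,f):
    im=grab_frame(n); cv2.imwrite('pics/'+f,cv2.cvtColor(im,cv2.COLOR_RGB2BGR)); return im
def cam(n):
    c=camera_info(n); return np.array(c['camera_matrix']),np.array(c['eye']),Q(c['orientation']).as_matrix()
def ray(n,u,v):
    K,e,M=cam(n); d=M@np.linalg.solve(K,[u,v,1]); return e,d/np.linalg.norm(d)
def plane(n,u,v,z):
    e,d=ray(n,u,v); return e+d*(z-e[2])/d[2]
def tri(a,b):
    (e,d),(f,g)=ray('top',*a),ray('side',*b)
    s=np.linalg.lstsq(np.c_[d,-g],f-e,rcond=None)[0]; p,q=e+d*s[0],f+g*s[1]
    return (p+q)/2,np.linalg.norm(p-q)
def proj(n,p):
    K,e,M=cam(n); q=K@(M.T@(np.array(p)-e)); return q[:2]/q[2]
E
python3 - <<'E'
from h import *
for n in('top','side'):
    snap(n,n+'0.png'); print(n,camera_info(n))
print(get_state())
E
```

```text
top {'camera_matrix': array([[431.74368401,   0.        , 259.02533293],
       [  0.        , 431.74368401, 194.35072681],
       [  0.        ,   0.        ,   1.        ]]), 'eye': array([ 386.34657541,  101.72931344, 1507.75995678]), 'orientation': array([-0.05385844,  0.70540691, -0.70515632,  0.04748599])}
side {'camera_matrix': array([[387.08354667,   0.        , 253.14006675],
       [  0.        , 387.08354667, 192.04100182],
       [  0.        ,   0.        ,   1.        ]]), 'eye': array([ 141.21720012, -516.79971012,  676.29878568]), 'orientation': array([-0.44508928,  0.83919584, -0.27810646,  0.14248743])}
{'t': 0.1, 'joints': array([ 9.14847397e-01,  1.58946988e-01,  1.59809586e+00, -3.41547670e-05,
        1.38617484e+00, -2.10085153e-01]), 'qvel': array([ 0.00038472,  0.00043425, -0.00418043, -0.00024788, -0.00052327,
       -0.0015421 ]), 'effort': array([-2.78262842e-04, -3.86501956e+01, -3.22960818e+01,  7.02875247e-02,
        3.38883873e-02, -6.98810686e-05]), 'eef_pos': array([247.63744538, 518.32816034, 213.74452801]), 'tool_rot': array([-3.25706112e-04,  2.21086760e-01,  9.75253805e-01, -7.44568441e-04]), 'force': array([ 0.17396531,  0.1858463 , -0.60669612]), 'ft_torque': array([-0.02543185,  0.02707092,  0.03000207]), 'grip_width': 1.0003943368222667}
```

View pics/top0.png

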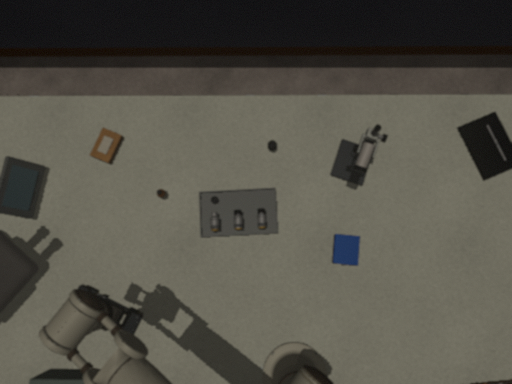

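View pics/side0.png

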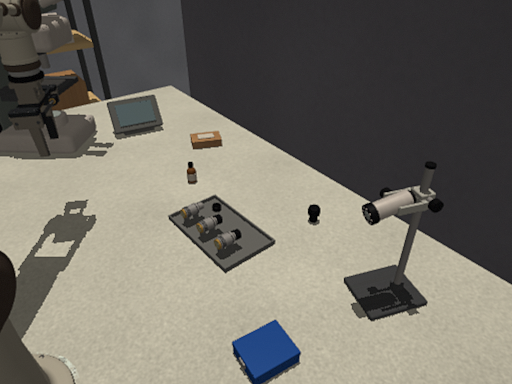

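Top view: the bare objective is leftmost at about (215,222), with its cap off at (215,200). The stand is at (350–380,130–185). In the side view the camera front is near (372,212). I'll zoom in on both.

Run:
```python
from h import *
t=cv2.imread('pics/top0.png');s=cv2.imread('pics/side0.png')
a=cv2.resize(t[180:245,190:285],None,fx=4,fy=4,interpolation=cv2.INTER_CUBIC)
b=cv2.resize(t[115:195,325:395],None,fx=5,fy=5,interpolation=cv2.INTER_CUBIC)
c=cv2.resize(s[155:255,345:445],None,fx=4,fy=4,interpolation=cv2.INTER_CUBIC)
o=np.zeros((600,800,3),np.uint8); o[:260,:380]=a; o[:400,400:750]=b; 
o[270:270+330,:400]=c[:330]
cv2.imwrite('pics/z0.png',np.clip(o*1.8,0,255).astype(np.uint8))
```

```text
(no output)
```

View pics/z0.png

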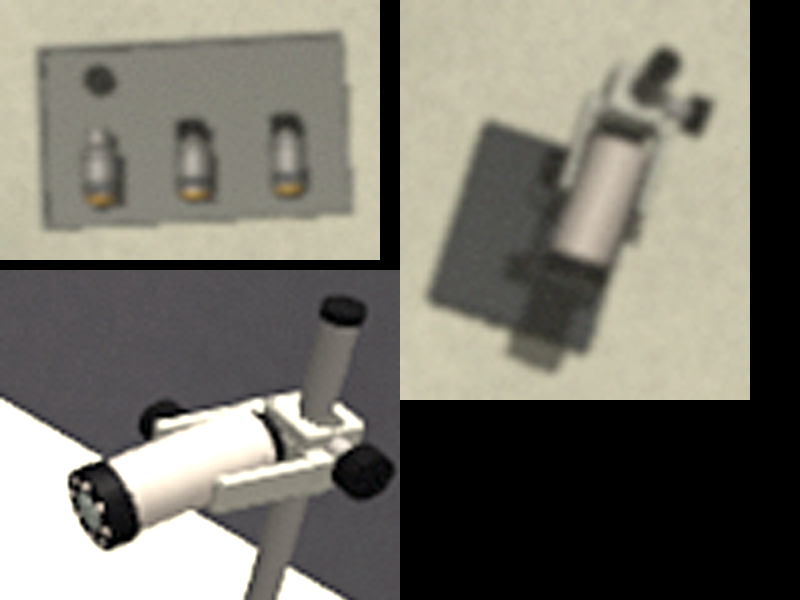

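Run:
```python
from h import *
def T(x,y): return 190+x/4,180+y/4
def B(x,y): return 325+(x-400)/5,115+y/5
def S(x,y): return 345+x/4,155+(y-270)/4
post=plane('top',*B(658,68),326); print('post',post, proj('side',post), proj('side',[post[0],post[1],12]))
print('base edge',[plane('top',*B(*c),12).round(1) for c in((488,122),(430,298),(588,350))])
# tray corners at rim
c=[plane('top',*T(*p),14) for p in((38,47),(343,33),(355,213),(45,228))]; print('tray',np.round(c,1),np.mean(c,0))
for nm,p in(('nose',(97,133)),('thread',(99,203)),('2nose',(191,124)),('2thr',(195,198)),('3n',(287,117)),('3t',(288,193))): print(nm,plane('top',*T(*p),42).round(1))
print('cap',plane('top',*T(99,80),12))
e0,e1=plane('top',*B(488,122),12),plane('top',*B(430,298),12)
print('yaw plate',np.degrees(np.arctan2(*(e0-e1)[[1,0]])))
# head direct in top at guess z
for z in(200,240):
  a,b=plane('top',*B(580,252),z),plane('top',*B(620,140),z); print('head',a,b)
# side head mask fit
im=cv2.cvtColor(cv2.imread('pics/side0.png'),cv2.COLOR_BGR2RGB).astype(int)
print(im[200:206,372:440:4].sum(2)//3)
```

```text
post [ 744.336367   -218.98700125  326.        ] [427.9625361  164.36034154] [393.46583443 285.90703679]
base edge [array([ 799.9, -182. ,   12. ]), array([ 672.5, -137.8,   12. ]), array([ 635.4, -247.5,   12. ])]
tray [[611.4 323.9  14. ]
 [623.7  56.8  14. ]
 [466.5  47.2  14. ]
 [453.5 314.6  14. ]] [538.75446522 185.59902664  14.        ]
nose [533.  267.8  42. ]
thread [473.4 265.2  42. ]
2nose [540.7 187.6  42. ]
2thr [477.6 183.7  42. ]
3n [546.7 105.7  42. ]
3t [481.9 104.9  42. ]
cap [582.47897916 270.17870073  12.        ]
yaw plate -19.10666648152156
head [ 665.3534029 -200.7569049  200.       ] [ 736.33040466 -227.88008056  200.        ]
head [ 656.81951789 -191.50486391  240.        ] [ 725.62557072 -217.7984324   240.        ]
[[ 43  88 169 171 182 182 171 154 148 135 133  41  80 140  84   1  17]
 [ 46 146 169 182 185 175 159 146 141 127 118  42  62 161  98   9  17]
 [ 91 169 176 189 179 164 151 141 133 117 105  56 124 160  97  11  18]
 [ 97 174 188 186 170 152 145 134 124 105  93 131 168 119  54  12  16]
 [ 32 186 191 175 159 145 137 125 111 100 135 166 121  63  36  12   8]
 [ 14 199 183 165 151 139 130 114 112 139 159 115  71  73   4  10   8]]
```

Run:
```python
from h import *
def B(x,y): return 325+(x-400)/5,115+y/5
def S(x,y): return 345+x/4,155+(y-270)/4
print('post tri',tri(B(658,68),S(342,309)))
def vp(uv,p,yaw):  # ray x vertical plane
    e,d=ray('side',*uv); n=np.array([-np.sin(yaw),np.cos(yaw),0]); return e+d*((p-e)@n)/(d@n)
post=np.array([745,-218.,0])
for yaw in np.radians([-19,-21]):
    F=vp(S(90,508),post,yaw); print('front',F, 'ahead',np.linalg.norm((F-post)[:2]),'top px',proj('top',F))
    for q in(S(122,492),S(266,446)):
        G=vp(q,post,yaw); d=G-F; print(' axis pt',G,np.linalg.norm(d),'tilt',np.degrees(np.arctan2(d[2],np.hypot(d[0],d[1]))))
# white head in side: fit silhouette upper edge etc.
s=cv2.imread('pics/side0.png')
g=s[190:225,360:420].max(2); 
m=((g>90)).astype(np.uint8)
for r in m: print(''.join('.#'[v] for v in r))
t=cv2.imread('pics/top0.png')[135:172,350:382]
print()
hsv=t.max(2)
for r in hsv: print(' '.join('%3d'%v for v in r))
```

```text
post tri (array([ 745.96114087, -220.87383339,  325.04508737]), np.float64(3.9081194766206124))
front [ 644.86266556 -183.51995063  237.77318302] ahead 105.90731585776234 top px [358.28825149 169.47668562]
 axis pt [ 659.76439109 -188.65102622  243.32890791] 16.710937718556973 tilt 19.41817944470491
 axis pt [ 731.03370426 -213.19101872  252.78547959] 92.36443709062675 tilt 9.353968595490931
front [ 648.6490811  -181.01434749  234.47633976] ahead 103.20580440960559 top px [357.17081648 168.4582417 ]
 axis pt [ 663.07899063 -186.55347079  240.56132613] 16.611178012301355 tilt 21.48876489415604
 axis pt [ 731.64818018 -212.87471657  252.34425978] 90.68184013529884 tilt 11.363900235303399
...................................#############.##...######
..............................###################......#####
.........................#########################......####
........................###########################......###
........................#####..####################........#
............................########################........
##........................#############
[... 5766 characters left out ...]
  64  77  96 109 110 110 111 110 110 110 111 110 110 110 110
 32  35  34  32  30  26  26  25  26  30  35  49  53  59  64  63  59  61  82 101 109 110 110 111 109 110 108 110 109 108 109 109
 34  36  34  32  28  25  28  26  27  27  28  29  32  32  39  42  45  63  88 103 110 110 111 110 109 109 109 109 111 110 110 108
 34  34  36  33  33  33  31  32  27  30  30  31  25  26  24  28  44  72  98 109 111 111 111 109 109 108 110 110 111 111 110 111
 31  33  33  32  33  38  36  34  32  34  33  31  27  25  25  27  49  84 105 111 113 111 111 111 110 109 109 111 112 112 111 111
 33  33  30  30  30  32  34  34  36  35  36  35  34  32  28  32  60  90 108 112 113 111 111 110 109 109 110 111 110 113 111 110
```

Run:
```python
from h import *
def nrm(n,a,b):
    e,d=ray(n,*a); _,g=ray(n,*b); v=np.cross(d,g); return e,v/np.linalg.norm(v)
for k in(.38,.43,.48):
    a,b=(382,206.6),(397,206.6-15*k)
    e,n=nrm('top',(366.9,149),(361.75,163)); f,m=nrm('side',a,b)
    d=np.cross(n,m); d/=np.linalg.norm(d); d*=np.sign(d[0])
    P=np.linalg.solve([n,m,d],[n@e,m@f,d@np.array([650,-185,235])])
    # front: nearest axis point to side ray of front centre
    g,r=ray('side',367.5,214)
    s=np.linalg.lstsq(np.c_[d,-r],g-P,rcond=None)[0]; F=P+d*s[0]
    print(k,'yaw',np.degrees(np.arctan2(d[1],d[0])),'tilt',np.degrees(np.arcsin(d[2])),'F',F.round(1),'miss',np.linalg.norm(F-g-r*s[1]),proj('side',F),proj('top',F),'from post',np.linalg.norm((F-[745.5,-219.5,F[2]])), 'pt at post',P+d*np.dot([745.5-P[0],-219.5-P[1]],d[:2])/np.dot(d[:2],d[:2]))
```

```text
0.38 yaw -19.75334507218745 tilt 12.080574356440575 F [ 640.6 -184.   244.9] miss 3.1928942958159423 [366.80636688 212.37358059] [359.03060834 170.39252102] from post 110.71239126331537 pt at post [ 744.80568179 -221.43348146  268.64117046]
0.43 yaw -19.32281593955895 tilt 15.046808367049605 F [ 641.1 -184.4  243.5] miss 1.9330413063413405 [367.03679473 213.03417827] [359.05439455 170.32785948] from post 110.10891906398597 pt at post [ 745.02025615 -220.86818657  273.05281594]
0.48 yaw -18.886985065909425 tilt 17.966971980647614 F [ 641.7 -184.9  242. ] miss 0.7160183702056786 [367.31332967 213.64960176] [359.09024457 170.23040311] from post 109.41845214630749 pt at post [ 745.22879534 -220.29271154  277.51751266]
```

```bash
cat >> h.py <<'E'
def frame(yaw,tilt):  # tool x = minus the objective axis, z downward
    c=np.cos; s=np.sin; d=np.array([c(tilt)*c(yaw),c(tilt)*s(yaw),s(tilt)])
    x=-d; y=np.cross([0,0,-1],x); y/=np.linalg.norm(y); return np.c_[x,y,np.cross(x,y)]
def delta(p,M):
    st=get_state(); T=Q(st['tool_rot']).as_matrix()
    return (T.T@(np.array(p)-st['eef_pos'])/10).round(2), np.degrees(R.from_matrix(T.T@M).as_rotvec()).round(1)
E
python3 - <<'E'
from h import *
print(delta([496,265,110],frame(np.radians(3),0)))
E
```

```text
(array([-33.34, -12.13,  10.38]), array([ -0.1,  -0. , -28.5]))
```

play_rows:
  deltas: "0.087 -2 -0.7 0 0 0 -2; 0.087 -7 -2.5 1 0 0 -6; 0.087 -13 -4.7 2 0 0 -12; 0.087 -19 -6.9 3.5 0 0 -18; 0.087 -25 -9.1 5 0 0 -23; 0.087 -30 -10.9 6 0 0 -26.5; 0.087 -32.5 -11.9 7 0 0 -28; 0.087 -33.3 -12.1 7 0 0 -28.5"
  grip_force: 25

```text
t: 1.1
eef_pos: [496.2, 264.6, 143.3]
tool_rot: [-0.001, -0.025, 1.0, -0.0]
force: [-0.2, -0.7, -0.1]
grip_width: 0.542
```

Run:
```python
from h import *
snap('top','t1.png');snap('side','s1.png')
t=cv2.imread('pics/t1.png');s=cv2.imread('pics/s1.png')
a=cv2.resize(t[170:260,180:290],(440,360),interpolation=cv2.INTER_CUBIC)
b=cv2.resize(s[180:270,150:250],(360,324),interpolation=cv2.INTER_CUBIC)
o=np.zeros((360,800,3),np.uint8);o[:,:440]=a;o[:324,440:]=b
cv2.imwrite('pics/z1.png',np.clip(o*1.8,0,255).astype(np.uint8))
st=get_state();print(st['t'],st['eef_pos'],st['tool_rot'],st['grip_width'],st['joints'],delta([496,265,24],frame(np.radians(3),0)))
```

```text
1.2 [496.25228223 266.06487141 144.61028532] [-2.03985484e-04 -2.53919275e-02  9.99677548e-01  9.18981241e-05] 0.5423391617425621 [ 2.77403005e-01  1.90862259e-01  1.70291454e+00  2.94935445e-04
  1.24816513e+00 -1.34427620e+00] (array([ 0.03, -0.11, 12.06]), array([ 0. , -0. , -0.1]))
```

View pics/z1.png

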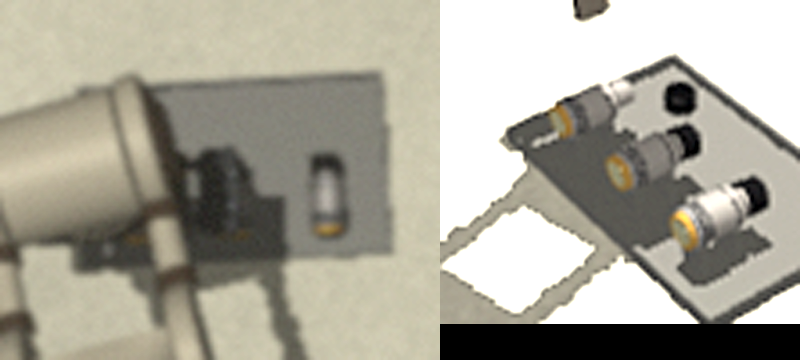

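Side view: bare objective with orange thread end at about (184,214) and nose tip at about (202,205). In the top view the arm hides it. Cross-checking position with the side rays.

Run:
```python
from h import *
print(plane('side',184.2,214.4,42),plane('side',202.2,205,42))
a=np.radians(3);u=np.array([np.cos(a),np.sin(a),0])
C=np.array([504,265.5,42]);print(proj('side',C-32*u),proj('side',C+32*u))
```

```text
[478.19579254 261.28620698  42.        ] [538.56390471 269.28469057  42.        ]
[181.70925542 214.78203106] [201.76760909 205.69405571]
```

play_rows:
  deltas: "0.087 -0.05 -0.1 0.5 0 0 0; 0.087 -0.05 -0.1 3 0 0 0; 0.087 -0.05 -0.1 6 0 0 0; 0.087 -0.05 -0.1 9 0 0 0; 0.087 -0.05 -0.1 11 0 0 0; 0.087 -0.05 -0.1 11.8 0 0 0; 0.087 -0.05 -0.1 12 0 0 0; 0.087 -0.05 -0.1 12 0 0 0"

```text
t: 2.2
eef_pos: [497.3, 265.5, 25.5]
tool_rot: [0.001, -0.026, 1.0, 0.0]
force: [-0.1, -0.5, 0.7]
grip_width: 0.54
```

play_rows:
  deltas: "-1 0 0 0 0 0 0; -1 0 0 0 0 0 0; -1 0 0 0 0 0 0; -1 0 0 0 0 0 0; -1 0 0 0 0 0 0; -1 0 0 0 0 0 0"
  grip_force: 25

```text
t: 2.95
eef_pos: [497.5, 267.0, 26.1]
tool_rot: [0.001, -0.026, 1.0, 0.002]
force: [-2.3, 6.2, 3.8]
grip_width: 0.317
```

play_rows:
  deltas: "-1 0 0.15 -0.3 0 0 0; -1 0 0.15 -1.5 0 0 0; -1 0 0.15 -4 0 0 0; -1 0 0 -8 0 0 0; -1 0 0 -12 0 0 0; -1 0 0 -16 0 0 0; -1 0 0 -18 0 0 0; -1 0 0 -18.5 0 0 0"
  grip_force: 40

```text
t: 3.95
eef_pos: [497.6, 265.1, 211.7]
tool_rot: [0.002, -0.026, 1.0, 0.0]
force: [0.0, -0.3, -3.2]
grip_width: 0.316
```

Run:
```python
from h import *
yaw,t=np.radians([-19.2,15.5]); M=frame(yaw,t); d=-M[:,0]
F=np.array([641,-184.5,243])
off=np.array([507.-8,265.3,0]) 
# lens is 41 mm ahead of grasp point (est.)
for k in(120,60):
  g=F-(k+41)*d; tcp=g+19*M[:,2]; print(k,'tcp',tcp.round(1),delta(tcp,M))
st=get_state();print(st['t'],st['eef_pos'],st['joints'],st['force'])
```

```text
120 tcp [ 499.3 -135.1  181.7] (array([  1.9 , -39.98,   2.98]), array([  3.1, -15.1,  22. ]))
60 tcp [ 553.9 -154.2  197.7] (array([ -3.46, -42.16,   1.39]), array([  3.1, -15.1,  22. ]))
3.95 [497.59994203 265.05740928 211.69956666] [ 2.75285628e-01  1.29122413e-01  1.63530421e+00 -2.56941838e-04
  1.37391572e+00 -1.34688033e+00] [ 0.02449443 -0.32229522 -3.17522771]
```

play_rows:
  deltas: "-1 0 -1.2 0 0 0 0; -1 0.2 -4.5 0.2 0.2 -1 1.5; -1 0.5 -9 0.5 0.5 -2.5 4; -1 0.8 -14 1 1 -5 7; -1 1 -19 1.3 1.3 -7 10; -1 1.2 -24 1.7 1.8 -9 13; -1 1.3 -28 2 2.2 -10.5 15.5; -1 1.4 -31 2.2 2.4 -11.5 17"

```text
t: 4.95
eef_pos: [497.0, -47.1, 185.6]
tool_rot: [0.099, 0.123, 0.987, -0.018]
force: [-0.4, -0.2, -0.8]
grip_width: 0.314
```

Run:
```python
from h import *
yaw,t=np.radians([-19.2,15.5]); M=frame(yaw,t); d=-M[:,0]
F=np.array([641,-184.5,243])
for k in(100,60):
  tcp=F-(k+41)*d+19*M[:,2]; print(k,delta(tcp,M))
st=get_state();print(st['t'],st['eef_pos'],st['joints'],st['force'],st['grip_width'])
```

```text
100 (array([-4.24, -8.64,  0.82]), array([ 0.5, -3.9,  4.9]))
60 (array([-8.22, -8.98,  0.55]), array([ 0.5, -3.9,  4.9]))
4.95 [496.98801818 -47.14428014 185.57544718] [-0.34156578 -0.18521271  2.008668    0.00743344  1.11675941 -1.66629223] [-0.36704713 -0.21227987 -0.84174206] 0.3143608906381417
```

play_rows:
  deltas: "-1 -0.3 -2 0.1 0.1 -0.5 0.7; -1 -1 -4.5 0.3 0.2 -1.5 2; -1 -2.2 -6.5 0.5 0.4 -3 3.5; -1 -3.3 -8 0.7 0.5 -3.6 4.5; -1 -4 -8.5 0.8 0.5 -3.9 4.9; -1 -4.2 -8.6 0.8 0.5 -3.9 4.9; -1 -4.2 -8.6 0.8 0.5 -3.9 4.9; -1 -4.2 -8.6 0.8 0.5 -3.9 4.9"

```text
t: 5.95
eef_pos: [519.2, -138.5, 189.2]
tool_rot: [0.134, 0.163, 0.977, -0.022]
force: [0.8, 0.6, -2.3]
grip_width: 0.317
```

Run:
```python
from h import *
yaw,t=np.radians([-19.2,15.5]); M=frame(yaw,t); d=-M[:,0]
F=np.array([641,-184.5,243])
print(delta(F-101*d+19*M[:,2],M))
st=get_state();print(st['t'],st['eef_pos'],st['grip_width'])
T=Q(st['tool_rot']).as_matrix();L=st['eef_pos']-19*T[:,2]-41*T[:,0];print('lens exp',L,proj('side',L),proj('top',L))
snap('top','t2.png');snap('side','s2.png')
t=cv2.imread('pics/t2.png');s=cv2.imread('pics/s2.png')
a=cv2.resize(t[115:215,310:400],(360,400),interpolation=cv2.INTER_CUBIC)
b=cv2.resize(s[150:260,290:400],(440,440),interpolation=cv2.INTER_CUBIC)
o=np.zeros((440,800,3),np.uint8);o[:400,:360]=a;o[:,360:]=b
cv2.imwrite('pics/z2.png',np.clip(o*1.8,0,255).astype(np.uint8))
```

```text
(array([-3.88, -0.35,  0.2 ]), array([0.1, 0.1, 0.2]))
5.95 [ 519.15824895 -138.47298625  189.17651727] 0.31723113600930986
lens exp [ 551.66512228 -149.67108993  218.50066534] [317.15015579 232.72863481] [346.5871407  201.20996572]
```

View pics/z2.png

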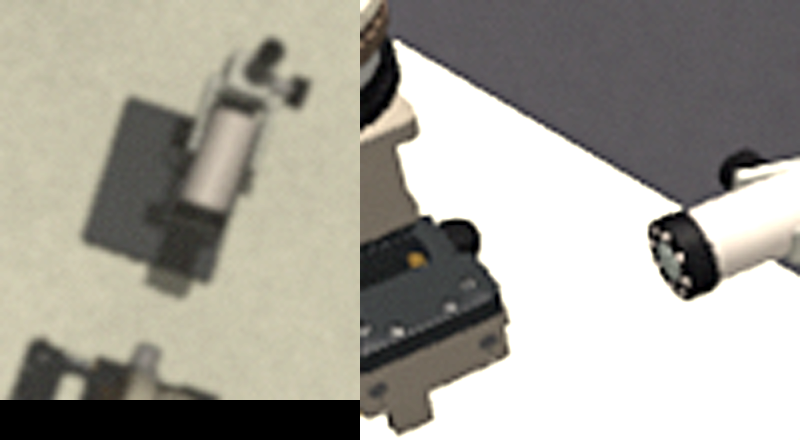

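Top view: the nose tip at (346.5,201) matches my prediction of (346.6,201.2). The side view has the objective hidden by the fingers, with the camera front face at about (367.7,214.5). One refined fit of the head edges follows, for the tilt.

Run:
```python
from h import *
g=cv2.imread('pics/s2.png').max(2).astype(float)
up=[];lo=[]
for c in range(374,388):
    col=g[190:212,c]; i=np.where((col[:-1]<85)&(col[1:]>=85))[0]
    i=[k for k in i if k>=2]
    if i: k=i[-1]; up.append((c,190+k+(85-col[k])/(col[k+1]-col[k])))
for c in range(380,396):
    col=g[203:222,c]; i=np.where((col[:-1]>=85)&(col[1:]<85))[0]
    if len(i): k=i[0]; lo.append((c,203+k+(col[k]-85)/(col[k]-col[k+1])))
up,lo=np.array(up),np.array(lo); print(up.round(1).tolist(),lo.round(1).tolist())
for n,a in(('up',up),('lo',lo)): print(n,np.polyfit(a[:,0]-385,a[:,1],1))
```

```text
[[374.0, 200.7], [375.0, 200.4], [376.0, 199.7], [377.0, 199.4], [378.0, 199.1], [379.0, 198.7], [380.0, 198.3], [381.0, 197.8], [382.0, 197.5], [383.0, 197.0], [384.0, 196.1], [385.0, 195.6], [386.0, 195.3], [387.0, 195.1]] [[380.0, 217.3], [382.0, 217.5], [384.0, 216.6], [386.0, 215.7], [387.0, 215.8], [389.0, 214.4], [391.0, 213.7], [392.0, 213.4], [393.0, 213.4], [394.0, 213.3], [395.0, 213.2]]
up [ -0.44804366 195.89018091]
lo [ -0.32545109 216.0642692 ]
```

Run:
```python
from h import *
def nrm(n,a,b):
    e,d=ray(n,*a); _,g=ray(n,*b); v=np.cross(d,g); return e,v/np.linalg.norm(v)
for k in(.39,.41,.43):
    e,n=nrm('top',(366.9,149),(361.75,163)); f,m=nrm('side',(385,206),(400,206-15*k))
    d=np.cross(n,m); d/=np.linalg.norm(d); d*=np.sign(d[0])
    P=np.linalg.solve([n,m,d],[n@e,m@f,d@np.array([650,-185,235])])
    g,r=ray('side',367.6,214.2)
    s=np.linalg.lstsq(np.c_[d,-r],g-P,rcond=None)[0]; F=P+d*s[0]
    print(k,np.degrees([np.arctan2(d[1],d[0]),np.arcsin(d[2])]),F.round(1),(F-60*d).round(1))
yaw,t=np.radians([-19.4,14.5]); M=frame(yaw,t); d=-M[:,0]
F=np.array([641.5,-184.5,241.5]);print((F-60*d).round(1),delta(F-101*d+19*M[:,2],M))
```

```text
0.39 [-19.66912986  12.66657825] [ 641.2 -184.5  243.5] [ 586.1 -164.7  230.4]
0.41 [-19.49713712  13.85485086] [ 641.4 -184.7  242.8] [ 586.5 -165.2  228.5]
0.43 [-19.32426941  15.0369239 ] [ 641.7 -184.9  242.1] [ 587.  -165.7  226.6]
[ 586.7 -165.2  226.5] (array([-3.85, -0.29,  0.19]), array([0.1, 1.1, 0.4]))
```

play_rows:
  deltas: "-1 -0.3 0 0 0 0.2 0; -1 -1.2 -0.1 0 0 0.5 0.2; -1 -2.4 -0.2 0.1 0 0.8 0.3; -1 -3.3 -0.3 0.1 0.1 1 0.4; -1 -3.7 -0.3 0.1 0.1 1 0.4; -1 -3.85 -0.3 0.1 0.1 1 0.4; -1 -3.85 -0.3 0.1 0.1 1 0.4; -1 -3.85 -0.3 0.1 0.1 1 0.4"

```text
t: 7.05
eef_pos: [553.3, -154.0, 198.6]
tool_rot: [0.125, 0.168, 0.978, -0.021]
force: [-0.0, 0.9, -1.5]
grip_width: 0.321
```

Run:
```python
from h import *
st=get_state();print(st['t'],st['eef_pos'],st['grip_width'],st['force'],abs(st['qvel']).max())
T=Q(st['tool_rot']).as_matrix();L=st['eef_pos']-19*T[:,2]-41*T[:,0];print('lens exp',L,-T[:,0],proj('side',L),proj('top',L))
snap('top','t3.png');snap('side','s3.png')
t=cv2.imread('pics/t3.png');s=cv2.imread('pics/s3.png')
a=cv2.resize(t[125:215,320:390],(420,540),interpolation=cv2.INTER_CUBIC)
b=cv2.resize(s[170:270,295:390],(380,400),interpolation=cv2.INTER_CUBIC)
o=np.zeros((540,800,3),np.uint8);o[:,:420]=a;o[:400,420:]=b
cv2.imwrite('pics/z3.png',np.clip(o*1.8,0,255).astype(np.uint8))
```

```text
7.05 [ 553.27732177 -153.97982362  198.55599042] 0.32079820988040547 [-2.95955034e-05  8.93399680e-01 -1.48646558e+00] 0.0017670489286102276
lens exp [ 586.16678531 -165.60965392  227.27932997] [ 0.9124001  -0.32242642  0.25212547] [337.4686956  226.15748454] [352.15641564 189.41192564]
```

View pics/z3.png

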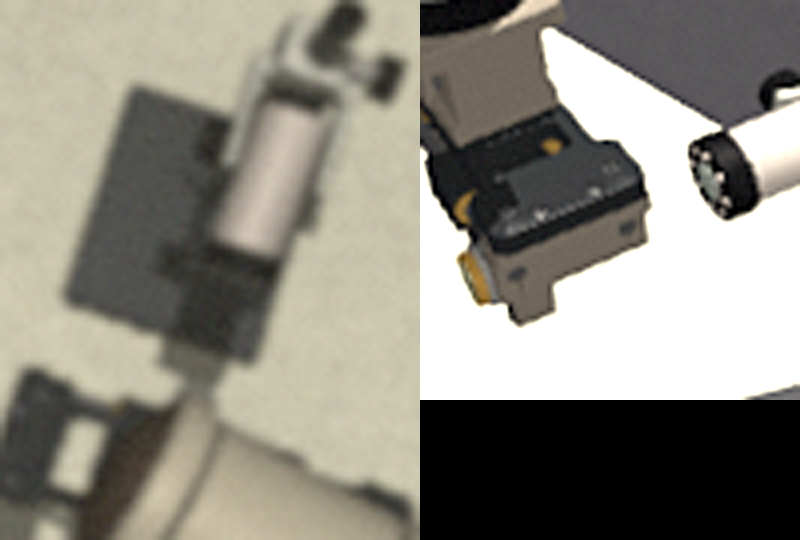

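Run:
```python
from h import *
d=np.array([.9124,-.3224,.2521]);L=np.array([586.2,-165.6,227.3])
Rr=L-64*d;print(Rr,proj('side',Rr))
s=cv2.cvtColor(cv2.imread('pics/s3.png'),cv2.COLOR_BGR2HSV)[225:255,300:325]
m=cv2.inRange(s,(8,120,40),(30,255,255));ys,xs=np.where(m);print(len(xs),xs.min()+300,xs.max()+300,ys.min()+225,ys.max()+225,xs.mean()+300,ys.mean()+225)
```

```text
[ 527.8064 -144.9664  211.1656] [305.39345264 239.66452515]
41 305 312 225 245 308.4878048780488 238.6341463414634
```

The last look shows the nose tip in the top view at about (353,189), predicted (352,189). The thread end in the side view is at about (307,239.7), predicted (305.4,239.7), so the objective sits about 3 mm further forward than expected. All of this is inside the tolerance and the arm is still, so I am handing in.

```bash
python3 -c "
from cell import *
print(close_job())"
```

```text
the job is handed in; nothing more can be done
None
```

I took the capless objective (the tray's leftmost, +y side) and am holding its bare lens in front of the inspection camera. It was handed in at about 7 s of the 32 s allowed, and the hand-in gives no verdict.

**Camera:** I measured the front face at about (641, -184.5, 243) mm, facing yaw -19.4° and tilted about 14.5° down.

**Held pose:** The front lens should be at about (586, -166, 227) mm, on the line of sight and parallel to it. That puts it nominally 60 mm from the camera face.

**Last checks:**
- The nose tip in the top view was within about 1 px of where I expected it.
- The thread end in the side view sat about 2 px further forward than expected, so the real gap is nearer 57 mm. I left it, since 48 to 72 mm is allowed.
- The arm was still, with the grip opening about 29.5 mm on the 30 mm barrel. The force readings showed no sign of contact.

**Less certain:**
- The fingers hid the lens itself in the side view, so its height comes from the grip position and the visible thread end.
- The camera's tilt is known only to about ±3°, which could put the lens about 3 mm high or low.
- I did not look at the tray or bystanders again after the lift. The carry passed well above them and nothing showed in the forces.

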